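Weigh a putter head and add the sole weight it needs

TASK

Take the putter head off its sloped rest and stand it flat on its sole on the pan of the dial scale. Then, going by what it weighs, add beside or on it the one sole weight that brings the needle into the green band, and let go; the other three sole weights belong on their board. The scale is delicate: set things down on the pan gently, never drive the needle into the red, and leave the paint jar alone.

Things in the scene. Friction and masses are not known exactly. Their poses are not given: they have to be found in the camera images.
- putter_head: Mallet putter head, unknown weight 250-450 g: red bar 104 (x) x 16 x 26 mm high at -y, steel body 76 x 36 x 23 at +y, black sight line, hosel stub (14 mm thick, top 47 mm up) at x -42, y -18. 52 mm wide across y at x = 0: grip there. Origin: centre of the sole; z up out of it. Starts on the rest tilted 22 deg about its y, hosel (-x) end low, against a lip.
- rest: Fixed wooden stand, foot 150 x 110 x 14 mm, with a black rubber ramp 116 mm long, 36 mm wide, sloping 22 deg, high end at +x, a 12 mm lip at the low end. Origin: centre of the foot's underside; the middle of the ramp's top is 75 mm above it. The head overhangs the ramp on both sides, free for fingers.
- scale: Dial weighing scale, fixed: blue housing 340 (x) x 190 (y) x 34 mm high, origin on the table under the middle of the pan. The white round dial (156 mm across, face 48 mm up, facing up) has its centre 170 mm behind the pan, at x = +170 mm.
- pan: The scale's flat square steel pan, 180 (x) x 190 (y) x 6 mm, no rim, axes as the scale. Origin: centre of its top face, 90 mm above the table when empty. It is sprung: it sinks straight down 5 mm for each 100 g on it and stops hard after 46 mm.
- needle (a joint): Angle of the red needle, rad: 0 with the pan empty (needle points at the pan), growing clockwise seen from above, 1 rad per 150 g on the pan. A tick each 100 g. Green band: 440 to 510 g (2.93 to 3.40 rad, on the side away from the pan); red overload band: from 780 g (5.2 rad).
- weight_board: Fixed plywood board 270 (x) x 170 (y) x 12 mm, origin at the centre of its underside; the four sole weights lie on it in two rows of two, in any order.
- weight_plastic: Sole weight of 50 g, black plastic: a T bar 90 mm long along its x, base 34 mm wide (y) and 8 mm high, with a rib 12 mm wide and 14 mm high along the middle of the top to grip it by (overall height 22 mm). Origin: centre of the underside.
- weight_aluminium: Sole weight of 100 g, bare aluminium (silver): a T bar 84 mm long along its x, base 34 mm wide (y) and 8 mm high, with a rib 12 mm wide and 14 mm high along the middle of the top to grip it by (overall height 22 mm). Origin: centre of the underside.
- weight_blue: Sole weight of 150 g, steel painted blue: a T bar 64 mm long along its x, base 30 mm wide (y) and 6 mm high, with a rib 12 mm wide and 14 mm high along the middle of the top to grip it by (overall height 20 mm). Origin: centre of the underside.
- weight_brass: Sole weight of 200 g, brass (yellow): a T bar 72 mm long along its x, base 32 mm wide (y) and 6 mm high, with a rib 12 mm wide and 14 mm high along the middle of the top to grip it by (overall height 20 mm). Origin: centre of the underside.
- paint_jar: Bystander: paint jar with green lid, 60 mm across, 65 mm high, origin at the centre of its underside.
Mind the look-alikes: they are no part of the job. Leave any pink or yellow look-alike of the putter_head alone.

How it is judged (in metres and radians):
On the way:
1. the putter head stands flat on the pan, let go (x of putter_head in the frame of pan between -0.09 and 0.09 m and y of putter_head in the frame of pan between -0.095 and 0.095 m and z of putter_head in the frame of pan between -0.005 and 0.01 m and angle between putter_head's own z axis and vertical below 0.12 rad and contact force between the fingers and putter_head below 0.1 N), for 0.2 s.
At the end, for the whole second after the job is handed in: The putter head stands on its sole on the pan (within 0.12 rad of level, origin over the pan); exactly one of the four sole weights is on the pan too, beside or on the head, and the other three lie on their board; the needle rests in the green band (2.93 to 3.40 rad); all at rest (x of putter_head in the frame of pan between -0.09 and 0.09 m and y of putter_head in the frame of pan between -0.095 and 0.095 m and z of putter_head in the frame of pan between -0.005 and 0.01 m and angle between putter_head's own z axis and vertical below 0.12 rad and ((x of weight_plastic in the frame of pan between -0.09 and 0.09 m and y of weight_plastic in the frame of pan between -0.095 and 0.095 m and z of weight_plastic in the frame of pan above -0.005 m and x of weight_aluminium in the frame of weight_board between -0.14 and 0.14 m and y of weight_aluminium in the frame of weight_board between -0.09 and 0.09 m and height (world z) of each of weight_aluminium, weight_blue, weight_brass below 0.03 m and x of weight_blue in the frame of weight_board between -0.14 and 0.14 m and y of weight_blue in the frame of weight_board between -0.09 and 0.09 m and x of weight_brass in the frame of weight_board between -0.14 and 0.14 m and y of weight_brass in the frame of weight_board between -0.09 and 0.09 m) or (x of weight_aluminium in the frame of pan between -0.09 and 0.09 m and y of weight_aluminium in the frame of pan between -0.095 and 0.095 m and z of weight_aluminium in the frame of pan above -0.005 m and x of weight_plastic in the frame of weight_board between -0.14 and 0.14 m and y of weight_plastic in the frame of weight_board between -0.09 and 0.09 m and height (world z) of each of weight_plastic, weight_blue, weight_brass below 0.03 m and x of weight_blue in the frame of weight_board between -0.14 and 0.14 m and y of weight_blue in the frame of weight_board between -0.09 and 0.09 m and x of weight_brass in the frame of weight_board between -0.14 and 0.14 m and y of weight_brass in the frame of weight_board between -0.09 and 0.09 m) or (x of weight_blue in the frame of pan between -0.09 and 0.09 m and y of weight_blue in the frame of pan between -0.095 and 0.095 m and z of weight_blue in the frame of pan above -0.005 m and x of weight_plastic in the frame of weight_board between -0.14 and 0.14 m and y of weight_plastic in the frame of weight_board between -0.09 and 0.09 m and height (world z) of each of weight_plastic, weight_aluminium, weight_brass below 0.03 m and x of weight_aluminium in the frame of weight_board between -0.14 and 0.14 m and y of weight_aluminium in the frame of weight_board between -0.09 and 0.09 m and x of weight_brass in the frame of weight_board between -0.14 and 0.14 m and y of weight_brass in the frame of weight_board between -0.09 and 0.09 m) or (x of weight_brass in the frame of pan between -0.09 and 0.09 m and y of weight_brass in the frame of pan between -0.095 and 0.095 m and z of weight_brass in the frame of pan above -0.005 m and x of weight_plastic in the frame of weight_board between -0.14 and 0.14 m and y of weight_plastic in the frame of weight_board between -0.09 and 0.09 m and height (world z) of each of weight_plastic, weight_aluminium, weight_blue below 0.03 m and x of weight_aluminium in the frame of weight_board between -0.14 and 0.14 m and y of weight_aluminium in the frame of weight_board between -0.09 and 0.09 m and x of weight_blue in the frame of weight_board between -0.14 and 0.14 m and y of weight_blue in the frame of weight_board between -0.09 and 0.09 m)) and value of joint needle between 2.93 and 3.4 rad and velocity of joint needle between -0.2 and 0.2 rad/s and linear speed of each of putter_head, weight_plastic, weight_aluminium, weight_blue, weight_brass below 0.02 m/s); the robot touches nothing.
It fails at once if the scale is overloaded: the needle goes into the red band (past 5.2 rad, 780 g) (value of joint needle above 5.2 rad).
It fails at once if the putter head or a sole weight is dropped on the scale: it touches nothing while more than 8 mm above the pan's top ((contact force between putter_head and anything else below 0.02 N and z of putter_head in the frame of pan above 0.008 m) or (contact force between weight_plastic and anything else below 0.02 N and z of weight_plastic in the frame of pan above 0.008 m) or (contact force between weight_aluminium and anything else below 0.02 N and z of weight_aluminium in the frame of pan above 0.008 m) or (contact force between weight_blue and anything else below 0.02 N and z of weight_blue in the frame of pan above 0.008 m) or (contact force between weight_brass and anything else below 0.02 N and z of weight_brass in the frame of pan above 0.008 m)).
It fails at once if the paint jar is moved by more than 20 mm (distance of paint_jar from where it was at the start of the episode above 0.02 m).
It also fails if it takes over 61 s, if anything falls off the work surface, if the arm or the gripper's body presses on something with over 40 N, if the wrist force passes 120 N, or if a joint passes its speed limit or range.

ROBOT

A 6-joint arm with a two-finger parallel gripper is mounted at the origin on the work surface. World frame = base frame: x ahead of the robot, y to its left, z up, the work surface at z = 0. Lengths are in mm, angles in rad, forces in N, time in s.
With the tool pointing down it reaches from about 425 to 950 mm from the base axis. Payload 3.5 kg.
Tool frame: the origin (TCP) lies on the centre line of the jaws, within the pads' length; the fingertips stand 11 mm ahead of it and the grasp point (between the pads) lies 8 mm behind it; z points along the fingers, y is the line along which they close (so a half turn about z gives the same grasp; the last joint's range is limited). The gripper opens to 85 mm and grips with 20 to 120 N. Pads are 22 mm wide; open, the fingers measure 114 mm over their backs; the gripper's body (76 mm by 85 mm) begins 54 mm behind the grasp point. The pads swing forward as they close: fully open they stand 13 mm farther back than shut.
Start: joints at [-1.251, 0.286, 1.577, -0, 1.279, -0.15], TCP at [305.598, -601.844, 242.325] pointing down, gripper open.
Joint ranges: [-2.77, 2.77], [-0.9, 2.22], [0.21, 2.48], [-1.53, 4.67], [0.24, 2.81], [-2.84, 2.84]. Speed limits (rad/s): [2.79, 2.79, 3.14, 3.14, 3.14, 3.14].

INTERFACE

Orientations are given as a rotation vector (axis times angle).
In Python, from rig import arm gives the robot as it stands.
- The arm moves only by the tool send_rows, never from a script. Its argument "targets" is text: rows parted by semicolons, each of 6 numbers parted by spaces: the shift along the tool's x, y, z in units of 25 mm (1.0 is 25 mm), then the turn, a rotation vector about the tool's x, y, z in degrees. A call has 1 to 12 rows; each row is the pose to reach, as a shift and turn from the pose commanded when the call began, along the tool's axes at that moment; what a row does not reach only later rows make up. A row lasts 1/8 s, in which the tool goes at most 62.5 mm and 10.7 degrees, less where a joint would pass 70% of its speed; a pose out of reach is approached as far as the arm can. A call with a gripper value outside its range is refused whole. "gripper" is the opening, from 0 (shut) to 1 (fully open), set as the call begins (left out, the last holds). The fingers move at their own pace and stop on an object; "newtons" is the grip in N (left out, the last holds). Time passes only in rows, so rows that repeat a pose let the fingers close. It gives the time, the measured TCP pose, the force, the opening and the grip force at its end, in the units of the state.
- arm.get_state(): the state, without advancing time (a new reading comes with each control period).
- arm.camera(name): name is "scene" or "side" or "wrist"; returns a dict with "pixels" (420x560x3 uint8, red, green, blue), "z_map" (420x560 float32, mm along the optical axis (not along the pixel's ray), 0 where there is no reading), "fx", "fy", "cx", "cy" (pixels), "R" (3x3) and "t" (3): a world point X has camera coordinates R X + t. Camera axes: x right, y down, z forward; pixel columns grow to the right and rows downward; lengths in mm; the calibration is good to about 2 mm. A picture is of the moment at which its call begins.
- arm.finish_job(): hands the job in; it is judged then, once.
Trained networks look in the newest picture that a camera, given by its name, has taken for a name from the list of things; names that differ only in an ending like _2 or _b are one class to them, and where a whole thing is asked for, a point or a joint stands for the part that bears it (a point fixed in the world has none). Each returns a list of dicts, best first, with "p" (0 to 1); they miss things now and then, are a little off and sometimes report something else, mostly with a low value. They report only what shows in the picture. A call takes as long as a camera call. They do not tell look-alikes from the thing itself.
- arm.regions_of(camera, query): "pixels" (420x560 bool, what is visible of it) and "rect" ([left, top, right, bottom] in pixels, round what is visible of it).
- arm.tip_of(camera, query): "xy" ([column, row] in pixels: a listed point, or the origin of a listed thing).
The state is a dict: "time": time; "joint_pos": joint angles; "qd": joint speeds; "joint_torque": joint torques, N m; "eef_pos": TCP position; "ee_rot": TCP orientation; "ft_force": force on the tool from outside, world axes, zero at the start; "ft_torque": the same for the moment, N m; "gripper_width": finger opening in mm; "gripper_force": force on a finger pad.
Only numpy, scipy, OpenCV 4.12 (cv2) and the standard library are available. Lean on these libraries where they do the work, as an engineer would, in place of code of your own. Each camera call takes 0.05 s, during which the arm holds its last target. There are 200 camera calls.

## Working session

There is one attempt and no reset: what is moved stays moved. The work goes in short steps, Python scripts to look and compute and a tool call to move; the robot and the scene stay as the last step left them, time stands still between calls to the robot, and variables do not carry over. Pictures are saved under pics/ and viewed, at most 10 in all, crops included, and the job is handed in when it is done.

Besides the shell and the picture viewer there is one more tool, called by a JSON object that holds its "op" and its "data". send_rows: Moves the arm, as the interface text tells. Its arguments: {"type":"object","properties":{"targets":{"type":"string"},"gripper":{"type":"number"},"newtons":{"type":"number"}},"required":["targets"]}

```bash
mkdir -p pics; ls; cat > h.py <<'E'
import numpy as np, cv2
from rig import arm
def save(c,name): cv2.imwrite('pics/'+name,cv2.cvtColor(c['pixels'],cv2.COLOR_RGB2BGR))
def cloud(c):
    z=c['z_map'];v,u=np.mgrid[0:z.shape[0],0:z.shape[1]]
    P=np.stack([(u-c['cx'])/c['fx']*z,(v-c['cy'])/c['fy']*z,z],-1)
    W=(P-c['t'])@c['R']
    W[z==0]=np.nan
    return W
E
python3 - <<'E'
from h import *
s=arm.get_state();print(s['eef_pos'],s['ee_rot'],s['time'],s['ft_force'])
ims=[]
for n in ['scene','side']:
    c=arm.camera(n);save(c,n+'0.png');W=cloud(c);np.save(n+'.npy',W);np.save(n+'px.npy',c['pixels'])
    print(n,'campos',-c['R'].T@c['t'])
    for q in ['putter_head','rest','pan','scale','weight_board','weight_plastic','weight_aluminium','weight_blue','weight_brass','paint_jar']:
        for r in arm.regions_of(n,q)[:3]:
            m=r['pixels'];p=W[m];print(q,round(r['p'],2),r['rect'],m.sum(),np.nanmedian(p,0).round(),np.nanpercentile(p,98,axis=0).round(),np.nanpercentile(p,2,axis=0).round())
E
```

```text
pics
[ 305.40753065 -601.25252966  240.93953837] [-3.05302898e+00 -7.30656842e-01  2.94216624e-04] 0.0 [-0.14191233  1.27642044  0.24867273]
scene campos [1051.74203631  318.32461187 1134.76978586]
putter_head 0.77 [154.1, 129.1, 185.8, 155.9] 451 [ 446. -463.   22.] [ 476. -421.   46.] [ 419. -512.    4.]
putter_head 0.72 [176.0, 145.9, 207.4, 175.3] 529 [ 501. -315.   98.] [ 542. -288.  116.] [ 447. -338.   74.]
putter_head 0.57 [203.4, 115.6, 233.3, 143.5] 477 [ 305. -378.   22.] [ 351. -364.   43.] [ 240. -416.   -2.]
rest 0.57 [168.4, 156.1, 226.8, 209.7] 1411 [ 529. -298.   14.] [ 574. -259.   94.] [ 431. -362.    4.]
pan 0.86 [245.2, 182.9, 332.6, 262.5] 4369 [508.  19.  90.] [593. 111.  94.] [411. -79.  37.]
scale 0.67 [218.1, 183.2, 336.5, 326.3] 9666 [586.  38.  51.] [746. 135.  94.] [417. -70.  13.]
weight_board 0.76 [334.1, 241.6, 432.8, 352.7] 5024 [523. 309.  12.] [648. 393.  17.] [385. 224.   7.]
weight_plastic 0.91 [377.3, 306.4, 410.0, 340.9] 502 [582. 357.  22.] [624. 375.  37.] [538. 339.  15.]
weight_aluminium 0.74 [369.1, 250.6, 389.5, 283.1] 380 [462. 263.  22.]
[... 1244 characters left out ...]
 342.9, 253.9, 355.9] 319 [449. 350.  24.] [479. 364.  34.] [419. 329.  15.]
weight_board 0.67 [157.1, 286.9, 282.6, 378.9] 5344 [503. 315.  11.] [640. 395.  15.] [378. 225.   6.]
weight_plastic 0.98 [172.4, 323.2, 206.6, 351.2] 574 [573. 361.  21.] [619. 377.  36.] [531. 338.  11.]
weight_aluminium 0.75 [228.1, 313.0, 267.0, 330.3] 461 [456. 269.  22.] [496. 285.  36.] [417. 243.  12.]
weight_blue 0.83 [225.3, 342.0, 251.6, 357.8] 351 [449. 350.  20.] [479. 365.  34.] [419. 328.  14.]
weight_brass 0.89 [187.4, 294.3, 219.8, 316.8] 382 [573. 277.  19.] [613. 288.  34.] [538. 253.  10.]
paint_jar 0.56 [246.7, 140.6, 258.0, 167.2] 350 [ 696. -304.   43.] [ 727. -291.   67.] [ 675. -346.   -0.]
```

```bash
python3 - <<'E'
import cv2,numpy as np
a=cv2.imread('pics/scene0.png');
b=cv2.resize(a[105:255,130:330],None,fx=4,fy=4,interpolation=cv2.INTER_CUBIC);cv2.imwrite('pics/crop.png',b)
E
```

```text
(no output)
```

View pics/scene0.png

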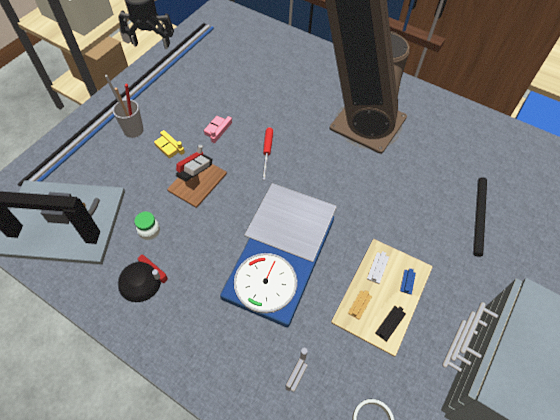

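View pics/crop.png

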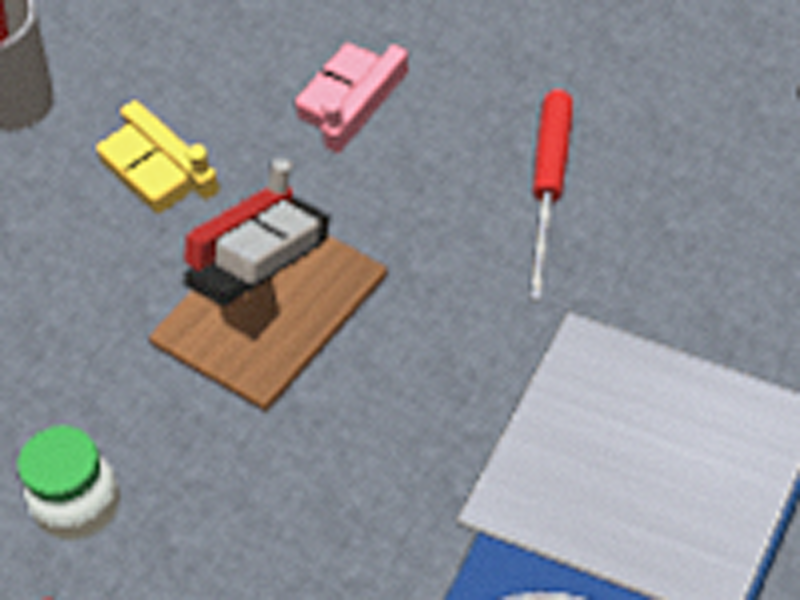

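```bash
python3 - <<'E'
from h import *
for n in ['scene','side']:
    W=np.load(n+'.npy');px=np.load(n+'px.npy').astype(int)
    r,g,b=px[...,0],px[...,1],px[...,2]
    def mr(m,lab):
        p=W[m];p=p[~np.isnan(p[:,0])]
        rc=cv2.minAreaRect(p[:,:2].astype(np.float32));bx=cv2.boxPoints(rc)
        q=p-p.mean(0);w,v=np.linalg.eigh(q.T@q/len(q))
        print(n,lab,len(p),np.round(rc[0]),np.round(rc[1]),round(rc[2],1),'pca',v[:,2].round(2),'normal',v[:,0].round(3),'med',np.median(p,0).round())
    X,Y,Z=W[...,0],W[...,1],W[...,2]
    near=(abs(X-500)<80)&(abs(Y+315)<70)
    mr(near&(Z>60)&(r>110)&(g<70)&(b<70),'red')
    mr(near&(Z>60)&(r>120)&(g>110)&(b>100),'steel')
    mr(near&(Z>9)&(Z<19)&(r>g+20),'foot')
    mr((abs(X-500)<130)&(abs(Y-20)<130)&(Z>86)&(Z<96),'pan')
    mr((abs(X-660)<130)&(abs(Y-60)<110)&(Z>43)&(Z<54)&(r>150)&(g>150),'dial')
    mr((abs(X-510)<170)&(abs(Y-309)<130)&(Z>8)&(Z<16),'board')
    from collections import OrderedDict
    for q,c in dict(weight_plastic=(578,359),weight_aluminium=(459,266),weight_blue=(453,347),weight_brass=(577,275)).items():
        mr((abs(X-c[0])<52)&(abs(Y-c[1])<30)&(Z>28)&(Z<42),q+' rib')
E
```

```text
scene red 124 [ 497. -329.] [ 13. 102.] 89.2 pca [-0.96  0.02 -0.29] normal [0.007 0.998 0.064] med [ 510. -327.  103.]
scene steel 289 [ 488. -314.] [99. 53.] 1.6 pca [-0.96 -0.21 -0.17] normal [-0.216  0.206  0.954] med [ 500. -306.   98.]
scene foot 986 [ 500. -313.] [109. 152.] 89.9 pca [-0.94  0.35 -0.  ] normal [-0.001  0.002  1.   ] med [ 527. -294.   14.]
scene pan 4157 [502.  15.] [183. 191.] 10.2 pca [ 0.2  -0.98 -0.  ] normal [-0.002 -0.001  1.   ] med [507.  19.  90.]
scene dial 2664 [670.  46.] [156. 157.] 63.4 pca [ 0.55 -0.84  0.  ] normal [-0.002 -0.     1.   ] med [673.  49.  49.]
scene board 4765 [516. 298.] [273. 189.] 4.7 pca [-1.   -0.03 -0.  ] normal [-0.  0.  1.] med [522. 309.  12.]
scene weight_plastic rib 181 [580. 356.] [12. 91.] 83.9 pca [-0.99  0.11  0.  ] normal [-0.003 -0.068  0.998] med [582. 356.  34.]
scene weight_aluminium rib 141 [463. 264.] [84. 12.] 8.6 pca [-0.99 -0.15  0.  ] normal [-0.005  0.066  0.998] med [464. 264.  34.]
scene weight_blue rib 114 [455. 346.] [65. 12.] 14.5 pca [-0.97 -0.24 -0.01] normal [ 0.003 -0.044  0.999] med [456. 346.
[... 654 characters left out ...]
 0.25 -0.97 -0.  ] normal [-0.003 -0.004  1.   ] med [669.  52.  47.]
side board 5300 [511. 308.] [271. 172.] 4.3 pca [-1.   -0.03  0.  ] normal [ 0.001 -0.     1.   ] med [503. 315.  11.]
side weight_plastic rib 195 [575. 358.] [13. 90.] 83.8 pca [-0.99  0.11 -0.  ] normal [0.007 0.094 0.996] med [574. 358.  33.]
side weight_aluminium rib 172 [458. 265.] [84. 14.] 9.1 pca [-0.99 -0.16 -0.  ] normal [-0.012  0.06   0.998] med [458. 266.  33.]
side weight_blue rib 136 [451. 347.] [64. 13.] 15.1 pca [-0.97 -0.24 -0.  ] normal [ 0.002 -0.026  1.   ] med [449. 348.  31.]
side weight_brass rib 126 [574. 273.] [73. 13.] 1.7 pca [-1.   -0.02  0.  ] normal [ 0.004 -0.005  1.   ] med [572. 273.  31.]
```

```bash
cat >> h.py <<'E'
from scipy.spatial.transform import Rotation as Ro
def Rt(yaw,tilt=0):
    "tool: x along yaw (deg), pointing down, leaning as a head tilted +x end up by tilt deg"
    return Ro.from_euler('z',yaw,degrees=True)*Ro.from_euler('y',-tilt,degrees=True)*Ro.from_euler('x',180,degrees=True)
def goal(pos,R,s=None):
    s=s or arm.get_state();R0=Ro.from_rotvec(s['ee_rot'])
    d=R0.inv().apply(np.array(pos)-s['eef_pos'])/25
    t=(R0.inv()*R).as_rotvec(degrees=True)
    print('goal',d.round(2),t.round(1))
E
python3 - <<'E'
from h import *
R=Rt(0,22);z=R.as_matrix()[:,2];hz=-z
p=np.array([498.5,-312,75])+hz*(12+140)
print(p);goal(p,R)
E
```

```text
[ 441.5597978  -312.          215.93194589]
goal [10.1  -7.88  1.06] [-5.2 21.6 26.6]
```

Candidates seen: yellow at (168,144) and pink at (218,127) look-alikes, red/steel on the rest at (192,163), and a red bit at (150,268) by the black dome. The crop confirms that the red/steel head on the ramp is the right one.

{"op": "send_rows", "data": {"targets": "10.1 -7.9 1.0 -5.2 21.6 26.6;10.1 -7.9 1.0 -5.2 21.6 26.6;10.1 -7.9 1.0 -5.2 21.6 26.6;10.1 -7.9 1.0 -5.2 21.6 26.6;10.1 -7.9 1.0 -5.2 21.6 26.6;10.1 -7.9 1.0 -5.2 21.6 26.6;10.1 -7.9 1.0 -5.2 21.6 26.6;10.1 -7.9 1.0 -5.2 21.6 26.6;10.1 -7.9 1.0 -5.2 21.6 26.6;10.1 -7.9 1.0 -5.2 21.6 26.6", "gripper": 1, "newtons": 40}}

```text
time: 2.35
eef_pos: [441.0, -312.4, 217.3]
ee_rot: [3.083, -0.003, 0.6]
ft_force: [0.6, -0.5, 0.1]
gripper_width: 85.7
gripper_force: 0.0
```

```bash
python3 - <<'E'
from h import *
c=arm.camera('wrist');save(c,'w1.png');W=cloud(c);np.save('w1.npy',W);s=arm.get_state();print(s['eef_pos'],s['ee_rot'],s['ft_force'],s['time'])
R=Rt(0,22).as_matrix()*np.array([1,-1,-1])  # head axes
H=(W-np.array([498.5,-312,75]))@R
np.save('w1h.npy',H)
px=c['pixels'].astype(int);r,g,b=px[...,0],px[...,1],px[...,2]
near=(abs(H[...,0])<75)&(abs(H[...,1])<45)&(H[...,2]>10)&(H[...,2]<60)
for lab,m in dict(red=near&(r>g+60)&(r>90)&(H[...,2]>20),steel=near&(abs(r-g)<25)&(r>90)&(H[...,2]>17)&(H[...,2]<30)).items():
    p=H[m];print(lab,len(p),np.percentile(p,[1,50,99],axis=0).round(1))
    rc=cv2.minAreaRect(p[:,:2].astype(np.float32));print(rc)
E
```

```text
[ 441.0496003  -312.19868413  217.26178684] [ 3.08325313e+00 -2.33399501e-03  5.99483847e-01] [-0.24557163 -0.5811155   0.45664446] 2.4
red 1752 [[-40.5 -29.9  22.2]
 [  9.9 -21.8  25.5]
 [ 50.7 -14.2  27.2]]
((0.8284873962402344, -22.223079681396484), (101.40155792236328, 15.981806755065918), 0.1751174032688141)
steel 2924 [[-36.  -13.7  19.3]
 [  4.7   3.6  22.5]
 [ 37.4  21.2  24.6]]
((-1.6998863220214844, -2.052631378173828), (78.58031463623047, 47.192134857177734), 0.20557981729507446)
```

View pics/w1.png

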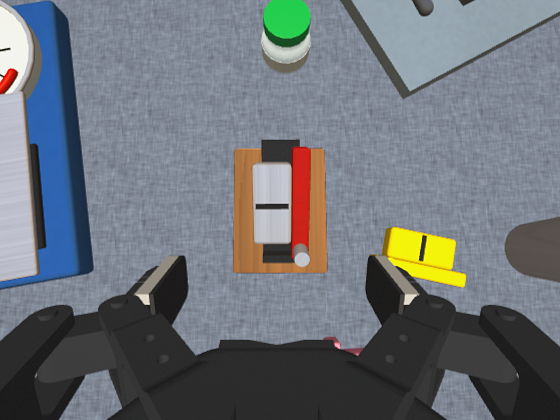

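The wrist view shows the head with its centre at about (280,205), red bar and hosel to the right, hosel end low. It matches the estimate to within a few mm.

```bash
python3 - <<'E'
from h import *
R=Rt(0,22);A=R.as_matrix()*np.array([1,-1,-1])
H=np.load('w1h.npy');W=np.load('w1.npy')
m=(W[...,2]>9)&(W[...,2]<19)&(abs(W[...,0]-500)<90)&(abs(W[...,1]+312)<70)
print(cv2.minAreaRect(W[m][:,:2].astype(np.float32)))
goal(np.array([498.5,-312,75])+A@[0,-2.5,12],R)
E
```

```text
((497.95819091796875, -316.3332214355469), (149.29920959472656, 110.08885955810547), 0.17883209884166718)
goal [-0.    0.09  5.66] [ 0.  -0.  -0.1]
```

{"op": "send_rows", "data": {"targets": "0 0.1 1.8;0 0.1 3.6"}}

```text
invalid input at $.targets[0]: expected 6 numbers
```

{"op": "send_rows", "data": {"targets": "0 0.1 1.5 0 0 0;0 0.1 3.0 0 0 0;0 0.1 4.0 0 0 0;0 0.1 4.6 0 0 0;0 0.1 5.1 0 0 0;0 0.1 5.5 0 0 0;0 0.1 5.65 0 0 0;0 0.1 5.65 0 0 0"}}

```text
time: 3.4
eef_pos: [494.4, -314.1, 86.6]
ee_rot: [3.083, -0.0, 0.6]
ft_force: [-0.3, 0.7, 0.5]
gripper_width: 85.0
gripper_force: 0.0
```

```bash
python3 - <<'E'
from h import *
c=arm.camera('wrist');save(c,'w2.png');s=arm.get_state();print(s['eef_pos'],s['ft_force'],s['time'])
E
```

```text
[ 494.45275134 -314.27528612   86.86356204] [-0.40768707 -0.66046914 -0.90633144] 3.45
```

View pics/w2.png

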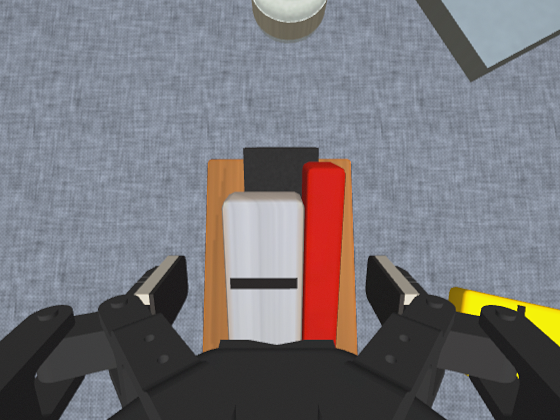

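The sight line lies level with the pads (row 283). The head is about 2 mm towards -y from the jaw centre, so I shift and close.

{"op": "send_rows", "data": {"targets": "0 0.08 0 0 0 0;0 0.08 0 0 0 0;0 0.08 0 0 0 0;0 0.08 0 0 0 0;0 0.08 0 0 0 0;0 0.08 0 0 0 0;0 0.08 0 0 0 0;0 0.08 0 0 0 0", "gripper": 0, "newtons": 50}}

```text
time: 4.45
eef_pos: [494.4, -316.4, 87.2]
ee_rot: [3.082, -0.0, 0.601]
ft_force: [-4.1, 1.4, 5.4]
gripper_width: 51.0
gripper_force: 54.0
```

{"op": "send_rows", "data": {"targets": "0 0 -0.5 0 0 0;0 0 -1.2 0 0 0;0 0 -2 0 0 0;0.5 0 -3 0 0 0;1 0 -4 0 0 0;1.5 0 -5 0 0 0;1.5 0 -5 0 0 0;1.5 0 -5 0 0 0"}}

```text
time: 5.45
eef_pos: [481.2, -315.0, 214.3]
ee_rot: [-3.083, 0.001, -0.595]
ft_force: [-1.3, -0.0, -3.8]
gripper_width: 51.0
gripper_force: 54.2
```

```bash
python3 - <<'E'
from h import *
s=arm.get_state();print(s['ft_force'],s['ft_torque'],s['gripper_width'])
goal([509,-31.2,172],Rt(10.2))
E
```

```text
[-1.28122661 -0.00750445 -3.81290539] [0.02821323 0.38398279 0.0281322 ] 50.9980071020167
goal [  0.4  -11.35   2.  ] [  1.8 -21.8 -10.1]
```

{"op": "send_rows", "data": {"targets": "0.1 -1.5 0.3 0.3 -4 -2;0.2 -3.3 0.6 0.6 -8 -4;0.2 -5.1 1 0.9 -12 -6;0.3 -6.9 1.3 1.2 -16 -8;0.4 -8.7 1.6 1.5 -20 -9.5;0.4 -10.2 1.9 1.8 -21.8 -10.1;0.4 -11 2.0 1.8 -21.8 -10.1;0.4 -11.35 2.0 1.8 -21.8 -10.1;0.4 -11.35 2.0 1.8 -21.8 -10.1;0.4 -11.35 2.0 1.8 -21.8 -10.1;0.4 -11.35 2.0 1.8 -21.8 -10.1"}}

```text
time: 6.82
eef_pos: [510.4, -33.1, 173.8]
ee_rot: [3.126, 0.276, 0.005]
ft_force: [-0.7, -0.1, -3.9]
gripper_width: 50.8
gripper_force: 54.1
```

```bash
python3 - <<'E'
from h import *
s=arm.get_state();print(s['eef_pos'],Ro.from_rotvec(s['ee_rot']).as_matrix().round(3),s['ft_force'],s['gripper_width'],s['time'])
c=arm.camera('side');save(c,'s2.png')
W=cloud(c);px=c['pixels'].astype(int)
r,g,b=px[...,0],px[...,1],px[...,2]
X,Y,Z=W[...,0],W[...,1],W[...,2]
a=np.deg2rad(10.2);dx=X-500.5;dy=Y-16;U=dx*np.cos(a)+dy*np.sin(a);V=-dx*np.sin(a)+dy*np.cos(a)
near=(abs(U)<75)&(abs(V+48)<50)&(Z>130)&(Z<230)
for lab,m in dict(red=near&(r>g+60)&(r>90),steel=near&(abs(r-g)<25)&(r>110)).items():
    p=np.stack([U[m],V[m],Z[m]],1);print(lab,len(p),np.percentile(p,[2,50,98],axis=0).round(1) if len(p) else '')
img=c['pixels'][110:260,200:400];cv2.imwrite('pics/s2c.png',cv2.resize(img[...,::-1],None,fx=4,fy=4,interpolation=cv2.INTER_CUBIC))
E
```

```text
[510.38176739 -33.09449014 173.76041279] [[ 0.984  0.175  0.003]
 [ 0.175 -0.984 -0.003]
 [ 0.003  0.004 -1.   ]] [-0.66709318 -0.12482131 -3.91438637] 50.849418872864845 6.825
red 86 [[-50.2 -72.5 181.6]
 [-16.8 -61.2 185.7]
 [ 48.7 -24.1 227.5]]
steel 192 [[-44.3 -68.1 162.6]
 [-17.  -37.2 182.7]
 [ 37.8 -15.2 208.3]]
```

View pics/s2c.png

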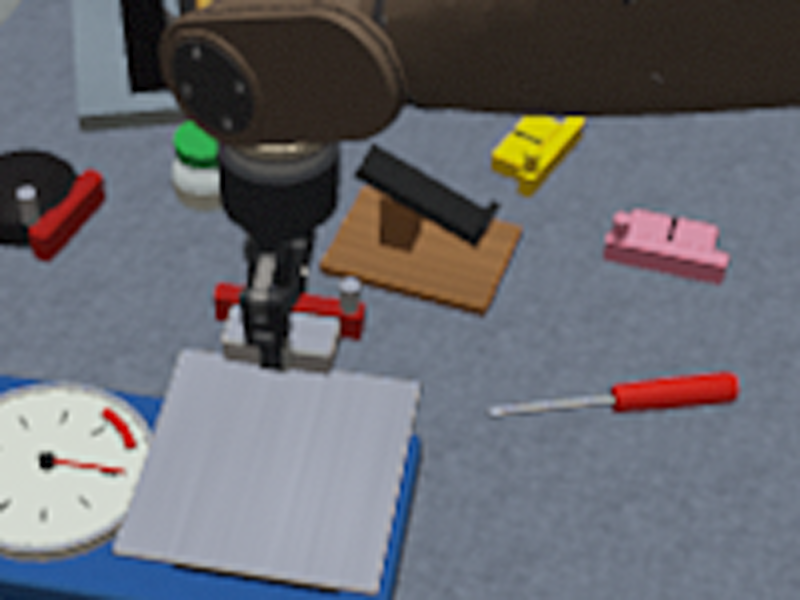

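The head is held level at crop (290,330), over the pan's -y part, with its sole about 70 mm up. The needle reads 0.

{"op": "send_rows", "data": {"targets": "0 0 0.5 0 0 0;0 0 1.2 0 0 0;0 0 1.8 0 0 0;0 0 2.2 0 0 0;0 0 2.4 0 0 0;0 0 2.5 0 0 0;0 0 2.5 0 0 0;0 0 2.5 0 0 0"}}

```text
time: 7.88
eef_pos: [510.9, -32.5, 111.7]
ee_rot: [3.126, 0.278, 0.006]
ft_force: [-0.0, -0.4, -3.6]
gripper_width: 51.0
gripper_force: 54.1
```

{"op": "send_rows", "data": {"targets": "0 0 0.06 0 0 0;0 0 0.12 0 0 0;0 0 0.18 0 0 0;0 0 0.24 0 0 0;0 0 0.30 0 0 0;0 0 0.36 0 0 0;0 0 0.42 0 0 0;0 0 0.48 0 0 0;0 0 0.54 0 0 0;0 0 0.60 0 0 0;0 0 0.60 0 0 0;0 0 0.60 0 0 0"}}

```text
time: 9.38
eef_pos: [510.5, -32.4, 96.1]
ee_rot: [3.126, 0.278, 0.004]
ft_force: [-0.9, 1.0, -1.6]
gripper_width: 50.9
gripper_force: 54.3
```

{"op": "send_rows", "data": {"targets": "0 0 0.05 0 0 0;0 0 0.10 0 0 0;0 0 0.15 0 0 0;0 0 0.20 0 0 0;0 0 0.25 0 0 0;0 0 0.25 0 0 0;0 0 0.25 0 0 0;0 0 0.25 0 0 0"}}

```text
time: 10.38
eef_pos: [510.6, -32.5, 89.9]
ee_rot: [3.126, 0.278, 0.004]
ft_force: [-0.7, 0.5, -0.8]
gripper_width: 50.8
gripper_force: 54.4
```

```bash
cat >> h.py <<'E'
def needle(cam='scene',ctr=None,show=True):
    c=arm.camera(cam);W=cloud(c);px=c['pixels'].astype(int);r,g,b=px[...,0],px[...,1],px[...,2]
    X,Y,Z=W[...,0],W[...,1],W[...,2]
    D=np.array([668.5,46]) if ctr is None else ctr
    a=np.deg2rad(10.2);dx=X-D[0];dy=Y-D[1]
    rr=np.hypot(dx,dy)
    m=(rr>14)&(rr<46)&(Z>40)&(Z<62)&(r>g+50)&(r>b+50)
    # angle clockwise from above, zero at direction to the pan (-x of scale)
    th=np.mod(np.pi+a-np.arctan2(dy[m],dx[m]),2*np.pi)
    pan=W[(abs(X-500)<100)&(abs(Y-40)<80)&(Z>35)&(Z<96)]
    z=np.exp(1j*th).mean() if m.sum() else 0
    mm=np.mod(np.angle(z),2*np.pi)
    print(cam,'needle n',m.sum(),'rad',round(mm,3),'conc',round(abs(z),3),'g',round(mm*150),'pan z',np.median(pan[:,2]).round(1))
    return c
E
python3 - <<'E'
from h import *
s=arm.get_state();print(s['ft_force'],s['eef_pos'])
c=needle('scene');save(c,'n1.png');needle('side')
E
```

```text
[-0.69054288  0.49836091 -0.83560881] [510.57293628 -32.48982891  89.87709142]
scene needle n 19 rad 1.798 conc 0.998 g 270 pan z 76.8
side needle n 13 rad 1.766 conc 0.994 g 265 pan z 76.0
```

{"op": "send_rows", "data": {"targets": "0 0 0.05 0 0 0;0 0 0.10 0 0 0;0 0 0.13 0 0 0;0 0 0.13 0 0 0;0 0 0.13 0 0 0;0 0 0.13 0 0 0"}}

```text
time: 11.22
eef_pos: [510.6, -32.5, 86.6]
ee_rot: [3.126, 0.278, 0.004]
ft_force: [-0.9, 0.5, 0.3]
gripper_width: 50.9
gripper_force: 54.5
```

```bash
python3 - <<'E'
from h import *
needle('scene');needle('side')
f=[]
for i in range(4):
    f.append(arm.get_state()['ft_force'][2])
print(f)
E
```

```text
scene needle n 17 rad 2.225 conc 0.999 g 334 pan z 73.8
side needle n 12 rad 2.172 conc 0.994 g 326 pan z 72.8
[np.float64(0.22497676144110146), np.float64(0.22497676144110146), np.float64(0.22497676144110146), np.float64(0.22497676144110146)]
```

{"op": "send_rows", "data": {"targets": "0 0 0 0 0 0;0 0 0 0 0 0;0 0 0 0 0 0;0 0 0 0 0 0", "gripper": 0.75, "newtons": 20}}

```text
time: 11.82
eef_pos: [510.7, -32.6, 86.7]
ee_rot: [3.126, 0.278, 0.005]
ft_force: [0.5, -0.1, 0.2]
gripper_width: 64.2
gripper_force: 0.0
```

{"op": "send_rows", "data": {"targets": "0 0 -0.3 0 0 0;0 0 -0.8 0 0 0;0 0 -2 0 0 0;0 0 -3.5 0 0 0;0 0 -5 0 0 0;0 0 -5 0 0 0;0 0 -5 0 0 0;0 0 -5 0 0 0", "gripper": 1}}

```text
time: 12.82
eef_pos: [509.4, -31.9, 210.2]
ee_rot: [3.127, 0.278, 0.0]
ft_force: [0.3, 0.4, 0.8]
gripper_width: 85.5
gripper_force: 0.0
```

```bash
python3 - <<'E'
from h import *
s=arm.get_state();print(s['eef_pos'],s['ft_force'],s['time'])
c=needle('scene');needle('side')
img=c['pixels'][165:335,205:435];cv2.imwrite('pics/n2.png',cv2.resize(img[...,::-1],None,fx=3.4,fy=3.4,interpolation=cv2.INTER_CUBIC))
E
```

```text
[509.35471095 -31.91575833 210.20351122] [0.32191254 0.40953224 0.83725565] 12.825
scene needle n 17 rad 2.319 conc 0.999 g 348 pan z 73.1
side needle n 13 rad 2.302 conc 0.976 g 345 pan z 72.3
```

View pics/n2.png

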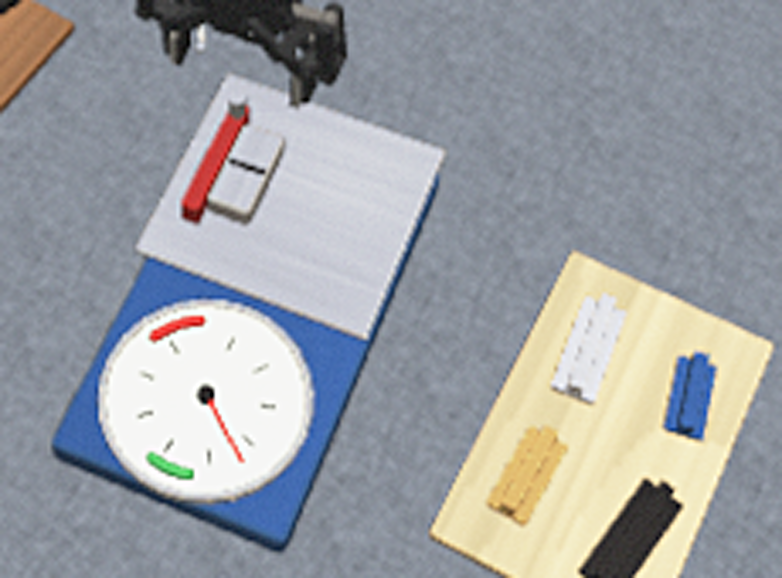

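The head stands flat on the pan. The needle, at crop (242,460), reads about 340–348 g, between the 300 and 400 ticks. The blue weight (150 g) brings it to about 495 g, so I go to it now (crop (690,395)).

```bash
python3 - <<'E'
from h import *
goal([453,346,150],Rt(15))
E
```

```text
goal [  0.45 -15.28   2.37] [ 0.1  0.  -4.8]
```

{"op": "send_rows", "data": {"targets": "0 -1.5 0 0 0 0;0 -3.5 0 0 0 -1;0.1 -5.8 0 0 0 -2;0.2 -8 0.2 0 0 -3;0.3 -10.2 0.6 0 0 -4;0.4 -12.4 1.2 0 0 -4.8;0.45 -14.2 1.8 0 0 -4.8;0.45 -15.3 2.4 0 0 -4.8;0.45 -15.3 2.4 0 0 -4.8;0.45 -15.3 2.4 0 0 -4.8;0.45 -15.3 2.4 0 0 -4.8", "gripper": 0.45}}

```text
time: 14.3
eef_pos: [454.6, 345.4, 151.0]
ee_rot: [3.112, 0.407, 0.006]
ft_force: [0.0, -0.2, 0.0]
gripper_width: 38.7
gripper_force: 0.0
```

```bash
python3 - <<'E'
from h import *
c=arm.camera('wrist');save(c,'w3.png');W=cloud(c);s=arm.get_state();print(s['eef_pos'],s['time'],s['gripper_width'])
px=c['pixels'].astype(int);r,g,b=px[...,0],px[...,1],px[...,2]
X,Y,Z=W[...,0],W[...,1],W[...,2]
m0=(b>r+40)&(abs(X-453)<60)&(abs(Y-346)<50)
for lab,m in dict(rib=m0&(Z>27)&(Z<40),base=m0&(Z>15)&(Z<24),all=m0&(Z>14)&(Z<40)).items():
    if m.sum()>20: print(lab,m.sum(),cv2.minAreaRect(W[m][:,:2].astype(np.float32)),np.median(W[m],0).round(1))
E
```

```text
[454.62932514 345.37703004 151.03607152] 14.35 38.21666653557833
rib 972 ((453.0214538574219, 344.31756591796875), (62.73366165161133, 11.65324878692627), 14.598623275756836) [454.3 344.8  31.7]
base 1200 ((452.8437805175781, 344.1622619628906), (62.96334457397461, 28.906726837158203), 14.169638633728027) [454.6 345.5  17.8]
all 2184 ((452.9099426269531, 344.1789855957031), (63.09981155395508, 28.906726837158203), 14.169638633728027) [454.6 345.   18.8]
```

View pics/w3.png

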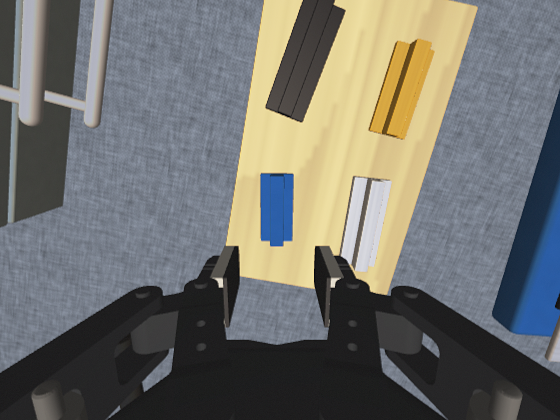

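The blue bar is centred ahead of the jaws at pixel (277,209), with its rib running along the tool x. Going down.

```bash
python3 - <<'E'
from h import *
goal([453,344.8,31],Rt(14.7))
E
```

```text
goal [-0.08 -0.01  4.8 ] [ 0.2 -0.2  0.2]
```

{"op": "send_rows", "data": {"targets": "-0.05 0 1.2 0 0 0;-0.05 0 2.6 0 0 0;-0.05 0 3.6 0 0 0;-0.05 0 4.2 0 0 0;-0.05 0 4.6 0 0 0;-0.05 0 4.8 0 0 0;-0.05 0 4.8 0 0 0"}}

```text
time: 15.22
eef_pos: [453.4, 345.6, 30.6]
ee_rot: [3.112, 0.409, 0.005]
ft_force: [1.0, -0.1, -0.3]
gripper_width: 38.3
gripper_force: 0.0
```

{"op": "send_rows", "data": {"targets": "0 0 0 0 0 0;0 0 0 0 0 0;0 0 0 0 0 0;0 0 0 0 0 0;0 0 0 0 0 0;0 0 0 0 0 0", "gripper": 0, "newtons": 40}}

```text
time: 15.98
eef_pos: [453.7, 345.9, 31.2]
ee_rot: [3.112, 0.409, 0.006]
ft_force: [0.1, -0.2, 5.2]
gripper_width: 11.0
gripper_force: 42.2
```

{"op": "send_rows", "data": {"targets": "0 0 -0.4 0 0 0;0 0 -1.5 0 0 0;0 0 -3 0 0 0;0 0 -5 0 0 0;0 0 -6 0 0 0;0 0 -6 0 0 0;0 0 -6 0 0 0"}}

```text
time: 16.85
eef_pos: [451.4, 345.3, 178.2]
ee_rot: [3.11, 0.409, -0.001]
ft_force: [0.0, 0.0, -2.7]
gripper_width: 10.5
gripper_force: 41.4
```

```bash
python3 - <<'E'
from h import *
import math
s=arm.get_state();print(s['eef_pos'],s['ft_force'],s['time'])
c=arm.camera('wrist');save(c,'w4.png')
needle('scene');needle('side')
a=math.radians(10.2);v=43
p=[500.5-v*math.sin(a),16+v*math.cos(a),140];print(p)
goal(p,Rt(10.2))
E
```

```text
[451.39773061 345.32237381 178.22471348] [ 0.04312868  0.01124338 -2.73642236] 16.85
scene needle n 18 rad 2.309 conc 0.999 g 346 pan z 73.1
side needle n 0 rad 0.0 conc 0 g 0 pan z 72.1
[492.8853561662579, 58.3204111426774, 140]
goal [-1.36 11.51  1.57] [0.3 0.1 4.8]
```

View pics/w4.png

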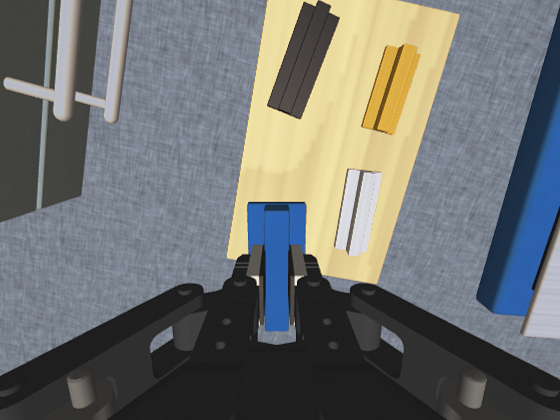

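The blue bar is held straight at pixel (277,265). The other three remain on the board.

{"op": "send_rows", "data": {"targets": "-0.2 1.5 0 0 0 1;-0.4 3.3 0 0 0 2;-0.7 5.3 0.1 0 0 3;-0.9 7.3 0.4 0 0 4;-1.1 9.1 0.9 0 0 4.8;-1.3 10.6 1.3 0.3 0 4.8;-1.36 11.4 1.55 0.3 0 4.8;-1.36 11.5 1.6 0.3 0 4.8;-1.36 11.5 1.6 0.3 0 4.8;-1.36 11.5 1.6 0.3 0 4.8"}}

```text
time: 18.25
eef_pos: [494.1, 60.2, 141.4]
ee_rot: [-3.127, -0.28, -0.003]
ft_force: [0.4, -0.0, -0.4]
gripper_width: 10.8
gripper_force: 41.4
```

{"op": "send_rows", "data": {"targets": "0 0 0.3 0 0 0;0 0 0.8 0 0 0;0 0 1.2 0 0 0;0 0 1.4 0 0 0;0 0 1.5 0 0 0;0 0 1.5 0 0 0;0 0 1.5 0 0 0"}}

```text
time: 19.12
eef_pos: [494.5, 59.3, 104.2]
ee_rot: [-3.127, -0.278, -0.004]
ft_force: [-0.1, -0.6, -0.5]
gripper_width: 10.6
gripper_force: 41.4
```

{"op": "send_rows", "data": {"targets": "0 0 0.06 0 0 0;0 0 0.12 0 0 0;0 0 0.18 0 0 0;0 0 0.24 0 0 0;0 0 0.30 0 0 0;0 0 0.36 0 0 0;0 0 0.42 0 0 0;0 0 0.45 0 0 0;0 0 0.45 0 0 0"}}

```text
time: 20.25
eef_pos: [494.2, 59.4, 92.5]
ee_rot: [-3.127, -0.278, -0.003]
ft_force: [0.6, 0.0, -2.1]
gripper_width: 10.8
gripper_force: 41.4
```

```bash
python3 - <<'E'
from h import *
s=arm.get_state();print(s['eef_pos'],s['ft_force'],s['time'])
needle('scene');c=needle('side')
E
```

```text
[494.22302186  59.40952584  92.4764459 ] [ 0.59201446  0.04299217 -2.06723698] 20.25
scene needle n 17 rad 2.306 conc 0.999 g 346 pan z 73.3
side needle n 13 rad 2.251 conc 0.992 g 338 pan z 72.3
```

Not touching yet; continue down about 7 mm, then check.

{"op": "send_rows", "data": {"targets": "0 0 0.05 0 0 0;0 0 0.10 0 0 0;0 0 0.15 0 0 0;0 0 0.20 0 0 0;0 0 0.25 0 0 0;0 0 0.28 0 0 0;0 0 0.28 0 0 0;0 0 0.28 0 0 0"}}

```text
time: 21.35
eef_pos: [494.4, 59.4, 85.6]
ee_rot: [-3.127, -0.278, -0.004]
ft_force: [0.0, 0.5, -1.0]
gripper_width: 10.8
gripper_force: 41.6
```

```bash
python3 - <<'E'
from h import *
s=arm.get_state();print(s['eef_pos'],s['ft_force'],s['time'])
needle('scene');c=needle('side')
E
```

```text
[494.42224286  59.4063363   85.6466556 ] [ 0.04062363  0.50802866 -1.00553496] 21.35
scene needle n 23 rad 3.146 conc 0.999 g 472 pan z 67.0
side needle n 14 rad 3.178 conc 0.993 g 477 pan z 65.7
```

{"op": "send_rows", "data": {"targets": "0 0 0.03 0 0 0;0 0 0.04 0 0 0;0 0 0.04 0 0 0"}}

```text
time: 21.82
eef_pos: [494.4, 59.4, 84.6]
ee_rot: [-3.127, -0.278, -0.004]
ft_force: [1.3, 0.0, -0.2]
gripper_width: 10.7
gripper_force: 41.6
```

{"op": "send_rows", "data": {"targets": "0 0 0 0 0 0;0 0 0 0 0 0;0 0 0 0 0 0;0 0 0 0 0 0", "gripper": 0.4, "newtons": 20}}

```text
time: 22.32
eef_pos: [494.2, 59.4, 84.5]
ee_rot: [-3.127, -0.278, -0.003]
ft_force: [0.0, -0.1, -0.3]
gripper_width: 34.3
gripper_force: 0.0
```

{"op": "send_rows", "data": {"targets": "0 0 -0.4 0 0 0;0 0 -1.2 0 0 0;0 0 -2.5 0 0 0;0 0 -4.5 0 0 0;0 0 -6 0 0 0;0 0 -6 0 0 0;0 0 -6 0 0 0;0 0 -6 0 0 0;0 0 -6 0 0 0;0 0 -6 0 0 0"}}

```text
time: 23.58
eef_pos: [493.7, 59.1, 233.7]
ee_rot: [-3.127, -0.278, -0.001]
ft_force: [0.0, -0.6, 0.7]
gripper_width: 34.5
gripper_force: 0.0
```

```bash
python3 - <<'E'
from h import *
s=arm.get_state();print(s['eef_pos'],s['ft_force'],s['time'])
c=needle('scene');needle('side')
img=c['pixels'][165:355,205:435];cv2.imwrite('pics/n3.png',cv2.resize(img[...,::-1],None,fx=3,fy=3,interpolation=cv2.INTER_CUBIC))
E
```

```text
[493.67063108  59.12134359 233.72953562] [ 0.02747835 -0.61765839  0.69784448] 23.575
scene needle n 20 rad 3.255 conc 0.999 g 488 pan z 66.0
side needle n 11 rad 3.29 conc 0.997 g 493 pan z 65.0
```

View pics/n3.png

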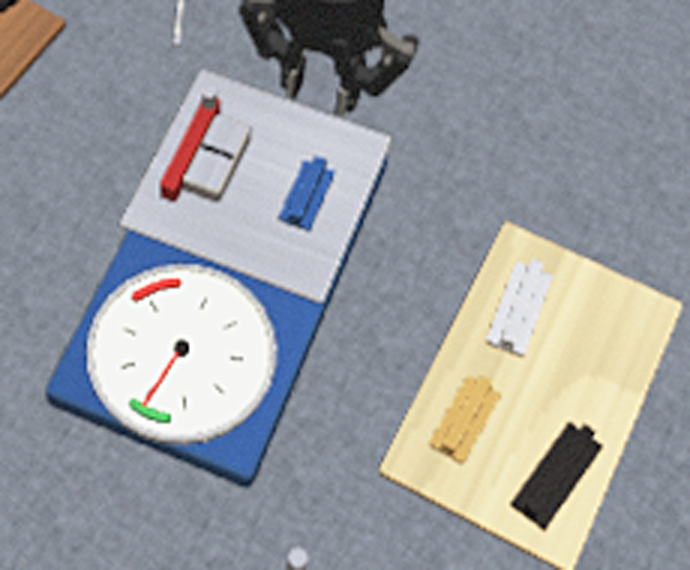

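The needle is in the green band at about 490 g (tip at crop (147,405)). The head and the blue weight stand on the pan, the other three weights are on the board, and the arm is clear.

```bash
python3 -c "
from rig import arm
print(arm.finish_job())"
```

```text
the job is handed in; nothing more can be done
None
```

I stood the putter head (about 345 g by the dial) flat on the pan and set the blue 150 g weight beside it. The needle rests in the green band at about 490 g. The other three weights are still on their board, and I handed the job in; no verdict came back.

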